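Rack two sample bottles and hold the third to the base-code reader

ROBOT

A 6-joint arm with a two-finger parallel gripper is mounted at the origin on a cart in front of the work surface, level with it; the furniture and walls round the work are solid. World frame = base frame: x ahead of the robot, y to its left, z up, the work surface at z = 0. Lengths are in m, angles in rad, forces in N, time in s.
With the tool pointing down it reaches from about 0.325 to 0.75 m from the base axis. Payload 7.6 kg.
Tool frame: the origin (TCP) lies midway between the tips of the shut fingers; the grasp point (between the pads) lies arm.grasp_offset behind it (arm.grasp_offset is the distance from the TCP to the grasp point, in m); z points along the fingers, y is the line along which they close (so a half turn about z gives the same grasp; the last joint's range is limited). The gripper opens to 85 mm and grips with 20 to 120 N. Pads are 22 mm wide; open, the fingers measure 114 mm over their backs; the gripper's body (76 mm by 85 mm) begins 54 mm behind the grasp point. The pads swing forward as they close: fully open they stand 13 mm farther back than shut.
Start: joints at [-1.231, 0.052, 1.401, -0, 1.689, -0.07], TCP at [0.209, -0.482, 0.231] pointing down, gripper open.
Joint ranges: [-2.9, 2.9], [-0.91, 2.17], [0.12, 2.37], [-1.06, 4.2], [0.26, 2.73], [-2.93, 2.93]. Speed limits (rad/s): [2.57, 2.57, 3.01, 3.14, 3.14, 3.14].

INTERFACE

Orientations are given as a unit quaternion [x, y, z, w].
In Python, from rig import arm gives the robot as it stands.
- The arm moves only by the shell command python3 -m pendant 'ROWS' [FORCE]. ROWS is JSON, a list of rows, each a list of 3 entries, a list of its own where there are three numbers: the shift along the world's x, y, z in units of 0.1 m (1.0 is 0.1 m), then the turn, a rotation vector about the world's x, y, z in units of 30 degrees (1.0 is 30 degrees), then the gripper's target within -1 to 1 (fully open at 1, half-way at 0, shut at -1). A call has exactly 10 rows; each row is the pose to reach, as a shift and turn from the pose commanded when the call began; what a row does not reach only later rows make up. A row lasts 1/8 s, in which the tool goes at most 62.5 mm and 10.7 degrees, less where a joint would pass 70% of its speed; a pose out of reach is approached as far as the arm can. A call with a number of a shift or a turn outside -1 to 1 is refused whole. A call with a gripper value outside its range is refused whole. The fingers move at their own pace and stop on an object; FORCE is the grip in N (left out, the last holds). Time passes only in rows, so rows that repeat a pose let the fingers close, or fill a call up. It gives the time, the measured TCP pose, the force, the opening and the grip force at its end, in the units of the state.
- arm.read_state(): the state, without advancing time (a new reading comes with each control period).
- arm.snapshot(name): name is "side" or "top"; returns the picture (384x512x3 uint8, blue, green, red); there is no depth.
- arm.camera_info(name): a dict with "fx", "fy", "cx", "cy" (pixels), "k1" (the pictures are not rectified: a ray, as slopes to the right and down, at radius r is drawn at 1 + k1 r^2 times it, then the intrinsics apply), "xyz" and "orientation" of the camera in the world. Camera axes: x right, y up, looking along -z (the intrinsics and any distortion apply to the point x, -y, -z); pixel columns grow to the right and rows downward; lengths in m; the calibration is good to about 2 mm. A picture is of the moment at which its call begins. camera_info takes no time and is no camera call.
- arm.hand_in(): hands the job in; it is judged then, once.
The state is a dict: "time_s": time; "joint_pos": joint angles; "joint_vel": joint speeds; "tau": joint torques, N m; "ee_pos": TCP position; "tool_rot": TCP orientation; "wrist_force": force on the tool from outside, world axes, zero at the start; "ft_torque": the same for the moment, N m; "grip_width": opening from 0.0 (shut) to 1.0 (fully open); "grip_force": force on a finger pad.
Only numpy, scipy, OpenCV 4.12 (cv2) and the standard library are available. Lean on these libraries where they do the work, as an engineer would, in place of code of your own. Each camera call takes 0.05 s, during which the arm holds its last target. There are 200 camera calls.

TASK

The white and the clear bottle are already booked in: stand the white plastic bottle in the one-dot pocket of the grey carrier, then the clear glass bottle in the two-dot pocket, set down gently, upright and right to the bottom, letting go of each. Then pick up the amber bottle and hold it, stopper end up, with its base facing the slanting reader window: square to the window, centred over it and about 4 cm off the glass, without touching the reader. Finish still holding it there, not put down or let go, and leave everything else on the bench as it stands.

Things in the scene. Friction and masses are not known exactly. Their poses are not given: they have to be found in the camera images.
- white_bottle: White opaque plastic bottle with white screw cap, loose. Body 52 mm diameter, straight up to about 50 mm, cap 32 mm diameter; 100 mm tall. Origin at the centre of its base, z along its axis to the cap. About 45 g. Its base is slightly rounded: it may stand up to 0.06 rad off plumb.
- clear_bottle: Clear (pale, translucent) glass bottle with a flat-topped glass stopper on a narrow neck, loose. Body 46 mm diameter, straight up to about 55 mm, stopper 26 mm diameter; 89 mm tall. Origin at the centre of its base, z along its axis to the stopper. About 130 g.
- amber_bottle: Amber (brown) glass bottle with stopper, loose. Body 52 mm diameter, straight up to about 60 mm, stopper 30 mm diameter; 97 mm tall. Origin at the centre of its base, z along its axis to the stopper. About 130 g; the stopper is fixed in the bottle.
- carrier: Grey bottle carrier, fixed to the bench: block 100 x 280 mm, 30 mm high, with three round pockets of 60 mm diameter, 22 mm deep (floor 8 mm above the bench), in a row 90 mm apart, marked with one, two and three yellow dots beside them on the edge toward the robot. Origin at the centre of its underside, y along the row toward the one-dot end (the robot's left), z up.
- pocket_1 (a point): Centre of the floor of the one-dot pocket (22 mm below its mouth).
- pocket_2 (a point): Centre of the floor of the two-dot pocket, the middle one (22 mm below its mouth).
- reader: Base-code reader, fixed to the bench: dark foot 110 x 110 mm with two brackets carrying a white head of 74 x 76 x 44 mm. The whole is about 100 mm high. Origin under the foot, z up, -x toward the side that the window leans to face.
- reader_window: The reader's slanting window, a black square face with a ring of red lights, on top of the white head. Origin at the centre of the glass, about 76 mm above the bench; z is the outward normal of the glass, 30 degrees from vertical, leaning toward the robot; y runs level. The base of the amber bottle belongs on this z axis, 40 mm out, with the bottle's z along this z.
- wash_bottle: Bystander: white wash bottle with blue cap, 219 mm tall, loose, at the back.
- teat: Bystander: red rubber teat, 26 mm wide, 52 mm tall, loose, behind the bottles.
- stopper: Bystander: black rubber stopper, 35 mm wide, 30 mm tall, loose, behind the bottles.
- flask: Bystander: small empty conical flask, 64 mm wide, 114 mm tall, loose, back left.

How it is judged:
On the way, in this order (a step that is already met when the one before it is completed fails the run):
1. the white bottle stands right down in the one-dot pocket, released (horizontal distance between white_bottle and pocket_1 below 0.012 m and z of white_bottle in the frame of pocket_1 below 0.004 m and angle between white_bottle's own z axis and vertical below 0.15 rad and contact force between the fingers and white_bottle below 0.1 N), for 0.2 s.
2. the clear bottle stands right down in the two-dot pocket, released (horizontal distance between clear_bottle and pocket_2 below 0.012 m and z of clear_bottle in the frame of pocket_2 below 0.004 m and angle between clear_bottle's own z axis and vertical below 0.15 rad and contact force between the fingers and clear_bottle below 0.1 N), for 0.2 s.
At the end, for the whole second after the job is handed in: White and clear bottles released in pockets one and two: 12 mm of centre, base within 4 mm of the floor, 0.15 rad of upright. Amber bottle in the fingers, stopper up, at rest off the reader: axis within 0.17 rad of the window's normal, base within 15 mm of its axis in x and y, 25 to 55 mm out (all of step 1 and all of step 2 and x of amber_bottle in the frame of reader_window between -0.015 and 0.015 m and y of amber_bottle in the frame of reader_window between -0.015 and 0.015 m and z of amber_bottle in the frame of reader_window between 0.025 and 0.055 m and angle between the z axis of amber_bottle and the z axis of reader_window, either way round below 0.17 rad and angle between amber_bottle's own z axis and vertical below 1 rad and contact force between the fingers and amber_bottle above 1 N and contact force between amber_bottle and reader below 0.1 N and linear speed of amber_bottle below 0.02 m/s); the arm keeps its last pose, push and grip.
It fails at once if the reader is touched or struck (contact force between reader and amber_bottle above 1 N or contact force between reader and the arm above 1 N or contact force between reader and the fingers above 1 N).
It fails at once if a bottle is knocked over (angle between any of white_bottle, clear_bottle, amber_bottle's own z axis and vertical above 1 rad).
It fails at once if a bystander is disturbed (distance of any of wash_bottle, teat, stopper, flask from where it was at the start of the episode above 0.02 m).
It fails at once if the white bottle is dropped into its pocket (horizontal distance between white_bottle and pocket_1 below 0.04 m and contact force between the fingers and white_bottle below 0.05 N and linear speed of white_bottle above 0.35 m/s).
It fails at once if the clear bottle is dropped into its pocket (horizontal distance between clear_bottle and pocket_2 below 0.04 m and contact force between the fingers and clear_bottle below 0.05 N and linear speed of clear_bottle above 0.35 m/s).
It also fails if it takes over 67 s, if anything falls off the work surface, if the arm or the gripper's body presses on something with over 40 N, if the wrist force passes 120 N, or if a joint passes its speed limit or range.

## Working session

There is one attempt and no reset: what is moved stays moved. The work goes in short steps, Python scripts to look and compute and a shell command to move; the robot and the scene stay as the last step left them, time stands still between calls to the robot, and variables do not carry over. Pictures are saved under pics/ and viewed, at most 10 in all, crops included, and the job is handed in when it is done.

```bash
ls; mkdir -p pics; python3 - <<'E'
from rig import arm
import cv2
print(arm.read_state()); print(arm.grasp_offset)
for n in("side","top"):
    cv2.imwrite(f"pics/{n}0.png",arm.snapshot(n)); print(arm.camera_info(n))
E
```

```text
pics
{'time_s': 0.0, 'joint_pos': array([-1.23130104e+00,  5.28439082e-02,  1.40176515e+00, -3.01116033e-05,
        1.68858484e+00, -7.02874582e-02]), 'joint_vel': array([ 4.24335954e-04, -1.29596304e-06, -5.41139373e-04, -1.55107111e-03,
        6.85530979e-04,  5.47337049e-04]), 'tau': array([-4.40802514e-04, -3.81668615e+01, -3.60187376e+01, -1.24684998e-04,
        6.21098108e-03,  2.70219942e-06]), 'ee_pos': array([ 0.20908129, -0.48123275,  0.23044828]), 'tool_rot': array([ 9.79083135e-01,  2.03459021e-01, -1.22259360e-04, -7.91373358e-04]), 'wrist_force': array([ 0.22737589,  1.30004119, -0.23060564]), 'ft_torque': array([ 0.0813818 , -0.00151121,  0.01722444]), 'grip_force': 0.0, 'grip_width': 1.0003883541683105}
0.0187
{'fx': 426.94152813481617, 'fy': 426.94152813481617, 'cx': 258.00782549134783, 'cy': 193.2847256450099, 'k1': -0.13655713186160573, 'xyz': array([0.5385795 , 0.93946979, 0.6097512 ]), 'orientation': array([-0.02306364,  0.50339488,  0.86154383, -0.06167569])}
{'fx': 381.2377549645946, 'fy': 381.2377549645946, 'cx': 253.09953379984685, 'cy': 194.47287414870544, 'k1': -0.05977021316248422, 'xyz': array([0.46938958, 0.02575582, 0.9979951 ]), 'orientation': array([-0.05567857,  0.07006609,  0.70525016, -0.70328717])}
```

View pics/top0.png

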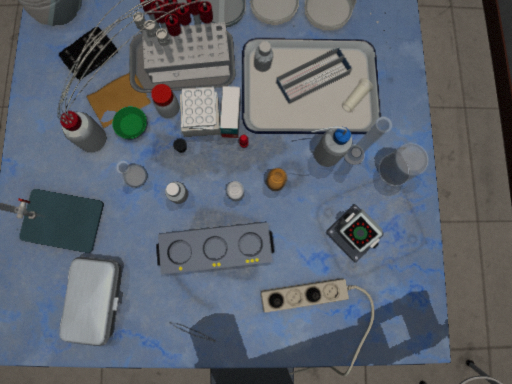

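View pics/side0.png

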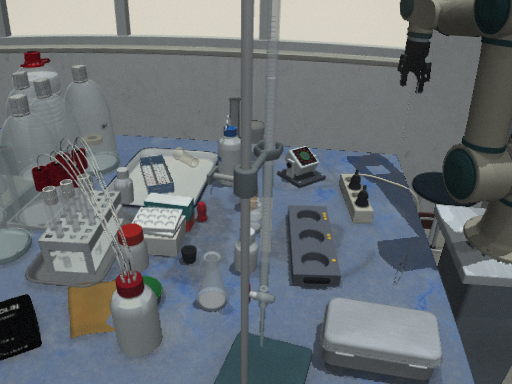

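```bash
cat > h.py <<'E'
import numpy as np,cv2
from scipy.spatial.transform import Rotation as R
from rig import arm
def cam(n):
    c=arm.camera_info(n); return c,R.from_quat(c["orientation"]).as_matrix()
def proj(n,p):
    c,M=cam(n); q=(np.atleast_2d(p)-c["xyz"])@M
    s=np.c_[q[:,0]/-q[:,2],-q[:,1]/-q[:,2]]; s=s*(1+c["k1"]*(s**2).sum(1,keepdims=True))
    return s*[c["fx"],c["fy"]]+[c["cx"],c["cy"]]
def back(n,uv,z):
    "pixel -> world point at height z"
    c,M=cam(n); d=(np.array(uv,float)-[c["cx"],c["cy"]])/[c["fx"],c["fy"]]; s=d.copy()
    for _ in range(20): s=d/(1+c["k1"]*(s@s))
    r=M@[s[0],-s[1],-1]; return c["xyz"]+r*(z-c["xyz"][2])/r[2]
E
python3 - <<'E'
import cv2
a=cv2.imread("pics/top0.png");cv2.imwrite("pics/c1.png",cv2.resize(a[155:285,150:290],None,fx=4.5,fy=4.5,interpolation=2))
cv2.imwrite("pics/c2.png",cv2.resize(a[195:270,315:395],None,fx=7,fy=7,interpolation=2))
E
```

```text
(no output)
```

View pics/c1.png

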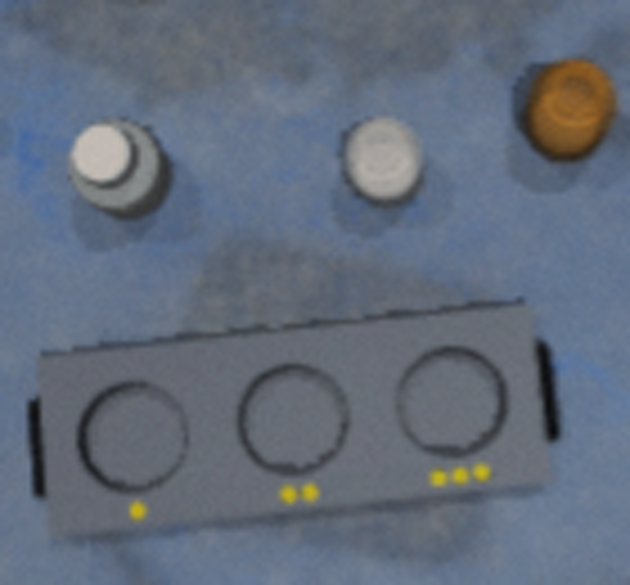

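View pics/c2.png

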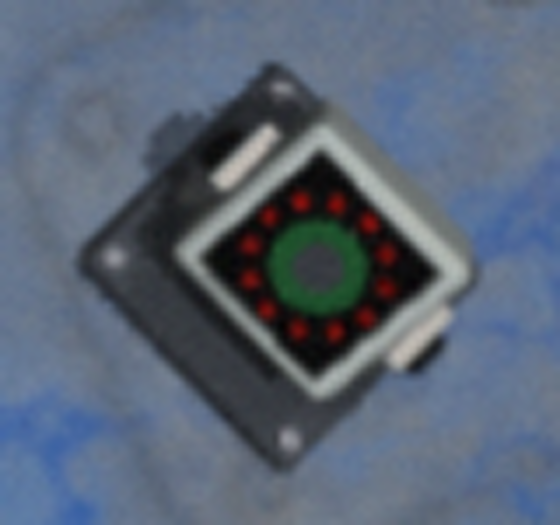

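The white bottle is the left one, with its cap at about (172,189). The clear bottle is at (235,190) and amber at (276,179). The carrier pockets are at (180,252), (215,248) and (250,244), one-dot leftmost. The reader window is at (361,233) and leans down-left, toward the robot.

```bash
cat > m.py <<'E'
from h import *
C=lambda u,v:(150+(u+.5)/4.5-.5,155+(v+.5)/4.5-.5)
D=lambda u,v:(315+(u+.5)/7-.5,195+(v+.5)/7-.5)
for i,p in enumerate([(134,437),(293,418),(452,400)]): print("pocket",i+1,back("top",C(*p),.03)[:2].round(4))
for n,p,z in [("white cap",(101,154),.1),("white body",(121,169),.05),("clear top",(384,153),.089),("clear body",(382,160),.05),("amber top",(576,95),.097),("amber body",(570,110),.055)]:
    print(n,back("top",C(*p),z)[:2].round(4))
w=back("top",D(320,266),.076);print("window",w.round(4))
# fit window yaw & centre: corners of white head top, 74x76 square leaning
from scipy.optimize import least_squares
ring=np.array([D(*p) for p in [(176,250),(322,126),(470,275),(322,398)]])
def mod(q):
    x=np.array([q[0],q[1],.076]);yaw=q[2]
    xr=np.array([np.cos(yaw),np.sin(yaw),0]);y=np.array([-np.sin(yaw),np.cos(yaw),0])
    n=-.5*xr+np.array([0,0,np.cos(np.pi/6)]);xx=np.cross(y,n)
    return x,xx,y,n
def res(q):
    x,xx,y,n=mod(q);return (proj("top",[x+(-xx*q[3]+y*q[4]),x+(xx*q[3]+y*q[4]),x+(xx*q[3]-y*q[4]),x+(-xx*q[3]-y*q[4])])-ring).ravel()
s=least_squares(res,[*w[:2],-.78,.037,.038])
print(s.x.round(4),s.cost); x,xx,y,n=mod(s.x);print("n",n.round(3),"target base",(x+.04*n).round(4))
E
python3 m.py
```

```text
pocket 1 [0.4977 0.1914]
pocket 2 [0.5081 0.1028]
pocket 3 [0.5179 0.0138]
white cap [0.6449 0.2012]
white body [0.6461 0.1995]
clear top [0.6475 0.0508]
clear body [0.6511 0.053 ]
amber top [ 0.6777 -0.0528]
amber body [ 0.6788 -0.0529]
window [ 0.5406 -0.2547  0.076 ]
[ 0.5417 -0.2553 -0.82    0.0343  0.0359] 0.09233565507148048
n [-0.341  0.366  0.866] target base [ 0.528  -0.2407  0.1106]
```

```bash
R1='[[[0.06,0.1,0],[0,0,0.1],1],[[0.12,0.2,0],[0,0,0.2],1],[[0.18,0.3,0],[0,0,0.3],1],[[0.24,0.4,0],[0,0,0.4],1],[[0.3,0.5,0],[0,0,0.5],1],[[0.36,0.6,0],[0,0,0.6],1],[[0.42,0.7,0],[0,0,0.7],1],[[0.5,0.8,0],[0,0,0.8],1],[[0.56,0.9,0],[0,0,0.9],1],[[0.62,1,0],[0,0,1],1]]'
python3 -m pendant '[[[0.06,0.1,0],[0,0,0.1],1],[[0.12,0.2,0],[0,0,0.2],1],[[0.18,0.3,0],[0,0,0.3],1],[[0.24,0.4,0],[0,0,0.4],1],[[0.3,0.5,0],[0,0,0.5],1],[[0.36,0.6,0],[0,0,0.6],1],[[0.42,0.7,0],[0,0,0.7],1],[[0.5,0.8,0],[0,0,0.8],1],[[0.56,0.9,0],[0,0,0.9],1],[[0.62,1,0],[0,0,1],1]]' 30
```

```text
time_s: 1.35
ee_pos: [0.2716, -0.3809, 0.2313]
tool_rot: [0.892, 0.452, 0.0, 0.0]
wrist_force: [0.6, 0.2, 0.2]
grip_width: 1.001
grip_force: 0.0
```

```bash
python3 -m pendant '[[[0.06,0.1,0],[0,0,0.1],1],[[0.12,0.2,0],[0,0,0.2],1],[[0.18,0.3,0],[0,0,0.3],1],[[0.24,0.4,0],[0,0,0.4],1],[[0.3,0.5,0],[0,0,0.5],1],[[0.36,0.6,0],[0,0,0.6],1],[[0.42,0.7,0],[0,0,0.7],1],[[0.5,0.8,0],[0,0,0.8],1],[[0.56,0.9,0],[0,0,0.9],1],[[0.62,1,0],[0,0,1],1]]'
python3 -m pendant '[[[0.06,0.1,0],[0,0,0.04],1],[[0.12,0.2,0],[0,0,0.08],1],[[0.18,0.3,0],[0,0,0.12],1],[[0.24,0.4,0],[0,0,0.16],1],[[0.3,0.5,0],[0,0,0.2],1],[[0.36,0.6,0],[0,0,0.25],1],[[0.42,0.7,0],[0,0,0.3],1],[[0.5,0.8,0],[0,0,0.35],1],[[0.56,0.9,0],[0,0,0.4],1],[[0.62,1,0],[0,0,0.43],1]]'
python3 -m pendant '[[[0.06,0.1,0],[0,0,0],1],[[0.12,0.2,0],[0,0,0],1],[[0.18,0.3,0],[0,0,0],1],[[0.24,0.4,0],[0,0,0],1],[[0.3,0.5,0],[0,0,0],1],[[0.36,0.6,0],[0,0,0],1],[[0.42,0.7,0],[0,0,0],1],[[0.5,0.8,0],[0,0,0],1],[[0.56,0.9,0],[0,0,0],1],[[0.62,1,0],[0,0,0],1]]'
python3 -m pendant '[[[0.06,0.1,0],[0,0,0],1],[[0.12,0.2,0],[0,0,0],1],[[0.18,0.3,0],[0,0,0],1],[[0.24,0.4,0],[0,0,0],1],[[0.3,0.5,0],[0,0,0],1],[[0.36,0.6,0],[0,0,0],1],[[0.42,0.7,0],[0,0,0],1],[[0.5,0.8,0],[0,0,0],1],[[0.56,0.9,0],[0,0,0],1],[[0.62,1,0],[0,0,0],1]]'
python3 -m pendant '[[[0.06,0.1,0],[0,0,0],1],[[0.12,0.2,0],[0,0,0],1],[[0.18,0.3,0],[0,0,0],1],[[0.24,0.4,0],[0,0,0],1],[[0.3,0.5,0],[0,0,0],1],[[0.36,0.6,0],[0,0,0],1],[[0.42,0.7,0],[0,0,0],1],[[0.5,0.8,0],[0,0,0],1],[[0.56,0.9,0],[0,0,0],1],[[0.62,1,0],[0,0,0],1]]'
```

```text
time_s: 2.6
ee_pos: [0.3336, -0.2809, 0.2313]
tool_rot: [0.745, 0.667, 0.0, 0.0]
wrist_force: [-0.2, -1.1, 0.3]
grip_width: 0.999
grip_force: 0.0
time_s: 3.85
ee_pos: [0.3956, -0.1809, 0.2313]
tool_rot: [0.666, 0.746, -0.0, -0.0]
wrist_force: [-0.3, 0.5, -0.1]
grip_width: 1.003
grip_force: 0.0
time_s: 5.1
ee_pos: [0.4576, -0.0809, 0.2313]
tool_rot: [0.667, 0.745, 0.0, -0.0]
wrist_force: [-0.4, 1.2, 0.4]
grip_width: 1.0
grip_force: 0.0
time_s: 6.35
ee_pos: [0.5196, 0.0191, 0.2313]
tool_rot: [0.667, 0.745, -0.0, -0.0]
wrist_force: [0.2, -0.3, -0.2]
grip_width: 1.001
grip_force: 0.0
time_s: 7.6
ee_pos: [0.5816, 0.1191, 0.2313]
tool_rot: [0.667, 0.745, -0.0, 0.0]
wrist_force: [0.8, -0.2, -0.5]
grip_width: 1.001
grip_force: 0.0
```

```bash
python3 -m pendant '[[[0.08,0.1,0],[0,0,0],1],[[0.16,0.2,0],[0,0,0],1],[[0.24,0.3,0],[0,0,0],1],[[0.32,0.4,0],[0,0,0],1],[[0.4,0.5,0],[0,0,0],1],[[0.48,0.6,0],[0,0,0],1],[[0.56,0.7,-0.1],[0,0,0],1],[[0.64,0.81,-0.3],[0,0,0],1],[[0.64,0.81,-0.6],[0,0,0],1],[[0.64,0.81,-0.9],[0,0,0],1]]'
python3 - <<'E'
from h import *
a=arm.snapshot("top");b=arm.snapshot("side")
cv2.imwrite("pics/p1.png",np.hstack([cv2.resize(a[140:250,110:270],(400,275)),cv2.resize(b[170:330,180:350],(400,376))[:275]]))
print(proj("top",[[.6455,.2,.1]]),proj("side",[[.6455,.2,0],[.6455,.2,.1]]),arm.read_state()["ee_pos"])
E
```

```text
time_s: 8.85
ee_pos: [0.6449, 0.1999, 0.1383]
tool_rot: [0.667, 0.745, -0.001, -0.001]
wrist_force: [0.5, 0.1, 0.2]
grip_width: 0.997
grip_force: 0.0
[[172.5741696  188.59634347]] [[247.32834577 266.07455769]
 [247.76868779 229.09392243]] [0.64296363 0.19924099 0.1347652 ]
```

View pics/p1.png

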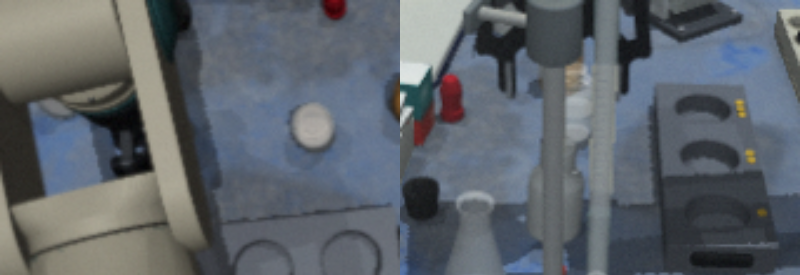

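The top view is hidden by the arm. The side view shows the white bottle between the open fingers: base at about (246,266), fingers at columns ~226 and ~276. I'll descend and grip.

```bash
python3 -m pendant '[[[0,0,-0.1],[0,0,0],1],[[0,0,-0.2],[0,0,0],1],[[0,0,-0.3],[0,0,0],1],[[0,0,-0.4],[0,0,0],1],[[0,0,-0.5],[0,0,0],1],[[0,0,-0.6],[0,0,0],1],[[0,0,-0.7],[0,0,0],1],[[0,0,-0.8],[0,0,0],1],[[0,0,-0.9],[0,0,0],1],[[0,0,-1],[0,0,0],1]]'
python3 -m pendant '[[[0,0,-0.05],[0,0,0],1],[[0,0,-0.09],[0,0,0],0.6],[[0,0,-0.09],[0,0,0],0.4],[[0,0,-0.09],[0,0,0],0.2],[[0,0,-0.09],[0,0,0],0],[[0,0,-0.09],[0,0,0],-0.3],[[0,0,-0.09],[0,0,0],-0.6],[[0,0,-0.09],[0,0,0],-1],[[0,0,-0.09],[0,0,0],-1],[[0,0,-0.09],[0,0,0],-1]]' 30
python3 -m pendant '[[[0,0,0.05],[0,0,0],-1],[[0,0,0.1],[0,0,0],-1],[[0,0,0.15],[0,0,0],-1],[[0,0,0.2],[0,0,0],-1],[[0,0,0.3],[0,0,0],-1],[[0,0,0.4],[0,0,0],-1],[[0,0,0.5],[0,0,0],-1],[[0,0,0.6],[0,0,0],-1],[[0,0,0.7],[0,0,0],-1],[[0,0,0.7],[0,0,0],-1]]'
```

```text
time_s: 10.2
ee_pos: [0.6452, 0.1995, 0.0406]
tool_rot: [0.667, 0.745, 0.0, 0.0]
wrist_force: [-0.7, -0.1, -0.3]
grip_width: 1.0
grip_force: 0.0
time_s: 11.45
ee_pos: [0.6457, 0.1995, 0.0332]
tool_rot: [0.667, 0.745, 0.001, 0.001]
wrist_force: [0.5, -1.5, 4.4]
grip_width: 0.575
grip_force: 31.5
time_s: 12.7
ee_pos: [0.6457, 0.1996, 0.1037]
tool_rot: [0.667, 0.745, 0.001, 0.001]
wrist_force: [0.2, -0.9, 0.3]
grip_width: 0.573
grip_force: 30.8
```

```bash
python3 -m pendant '[[[-0.08,0,0],[0,0,0],-1],[[-0.18,-0.01,0],[0,0,0],-1],[[-0.28,-0.02,0],[0,0,0],-1],[[-0.38,-0.03,0],[0,0,0],-1],[[-0.48,-0.04,0],[0,0,0],-1],[[-0.6,-0.05,0],[0,0,0],-1],[[-0.7,-0.06,0],[0,0,0],-1],[[-0.8,-0.07,0],[0,0,0],-1],[[-0.9,-0.08,0],[0,0,0],-1],[[-1,-0.08,0],[0,0,0],-1]]'
python3 -m pendant '[[[-0.08,0,0],[0,0,0],-1],[[-0.16,0,0],[0,0,0],-1],[[-0.24,0,0],[0,0,0],-1],[[-0.32,0,0],[0,0,0],-1],[[-0.4,0,0],[0,0,0],-1],[[-0.45,0,0],[0,0,0],-1],[[-0.48,0,-0.05],[0,0,0],-1],[[-0.48,0,-0.12],[0,0,0],-1],[[-0.48,0,-0.2],[0,0,0],-1],[[-0.48,0,-0.25],[0,0,0],-1]]'
python3 - <<'E'
from h import *
b=arm.snapshot("side")
cv2.imwrite("pics/p2.png",cv2.resize(b[170:300,230:390],(800,600)[:2]if 0 else(738,600)))
E
```

```text
time_s: 13.95
ee_pos: [0.5446, 0.1914, 0.1024]
tool_rot: [0.667, 0.745, 0.0, 0.0]
wrist_force: [-0.1, 0.2, -0.6]
grip_width: 0.566
grip_force: 30.8
time_s: 15.2
ee_pos: [0.497, 0.1913, 0.0763]
tool_rot: [0.667, 0.745, -0.0, -0.0]
wrist_force: [0.4, -0.1, 0.1]
grip_width: 0.573
grip_force: 30.8
```

View pics/p2.png

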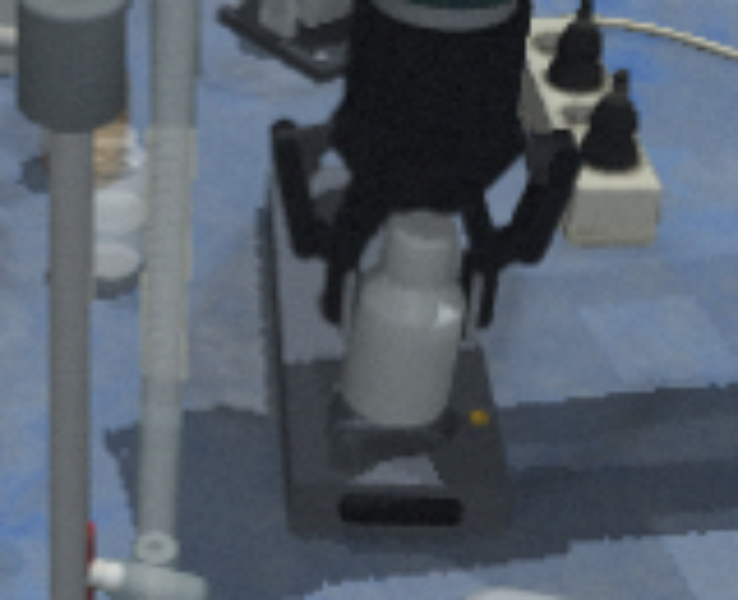

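The white bottle hangs over the one-dot pocket: base centre at crop ~(395,405), cap ~(420,228). I'll compare that with the projection of a plumb bottle.

```bash
python3 - <<'E'
from h import *
S=738/160
p=[.4977,.1914]
for z in (.044,.094,.144): print(((proj("side",[*p,z])+.5-[230,170])*S-.5).round(0))
print(((proj("side",[[*p,.008],[*p,.03],[.4977,.2014,.044],[.5077,.1914,.044]])+.5-[230,170])*S-.5).round(0))
print(arm.read_state()["ee_pos"])
E
```

```text
[[396. 391.]]
[[406. 304.]]
[[417. 212.]]
[[389. 451.]
 [394. 414.]
 [396. 404.]
 [375. 389.]]
[0.49670916 0.19125075 0.07577208]
```

```bash
python3 -m pendant '[[[0.01,0,-0.04],[0,0,0],-1],[[0.01,0,-0.08],[0,0,0],-1],[[0.01,0,-0.12],[0,0,0],-1],[[0.01,0,-0.16],[0,0,0],-1],[[0.01,0,-0.2],[0,0,0],-1],[[0.01,0,-0.24],[0,0,0],-1],[[0.01,0,-0.28],[0,0,0],-1],[[0.01,0,-0.31],[0,0,0],-1],[[0.01,0,-0.34],[0,0,0],-1],[[0.01,0,-0.34],[0,0,0],-1]]'
```

```text
time_s: 16.5
ee_pos: [0.4981, 0.1914, 0.043]
tool_rot: [0.667, 0.745, -0.0, -0.0]
wrist_force: [-0.4, -1.2, 0.6]
grip_width: 0.571
grip_force: 30.8
```

```bash
python3 -m pendant '[[[0,0,-0.005],[0,0,0],-1],[[0,0,-0.01],[0,0,0],-1],[[0,0,-0.015],[0,0,0],-1],[[0,0,-0.02],[0,0,0],-1],[[0,0,-0.02],[0,0,0],0.1],[[0,0,-0.02],[0,0,0],0.2],[[0,0,-0.02],[0,0,0],0.3],[[0,0,-0.02],[0,0,0],0.5],[[0,0,-0.02],[0,0,0],0.6],[[0,0,-0.02],[0,0,0],0.6]]'
python3 -m pendant '[[[0,0,0.08],[0,0,0],0.6],[[0,0,0.18],[0,0,0],0.6],[[0,0,0.28],[0,0,0],0.6],[[0,0,0.38],[0,0,0],0.6],[[0,0,0.48],[0,0,0],0.6],[[0,0,0.58],[0,0,0],0.6],[[0,0,0.68],[0,0,0],0.6],[[0,0,0.78],[0,0,0],0.6],[[0,0,0.9],[0,0,0],0.8],[[0,0,1],[0,0,0],1]]'
python3 - <<'E'
from h import *
b=arm.snapshot("side");S=400/100
cv2.imwrite("pics/p3.png",cv2.resize(b[190:290,270:370],(400,400)))
p=[.4977,.1914]
print(((proj("side",[[*p,.008],[*p,.108],[*p,.03]])+.5-[270,190])*4-.5).round(0))
E
```

```text
time_s: 17.75
ee_pos: [0.4982, 0.1915, 0.0413]
tool_rot: [0.667, 0.745, 0.0, 0.0]
wrist_force: [-0.9, -0.2, 0.3]
grip_width: 0.799
grip_force: 0.0
time_s: 19.0
ee_pos: [0.4983, 0.1915, 0.1423]
tool_rot: [0.667, 0.745, 0.0, 0.0]
wrist_force: [0.3, 0.1, 0.7]
grip_width: 0.996
grip_force: 0.0
[[178. 311.]
 [195. 162.]
 [181. 279.]]
```

View pics/p3.png

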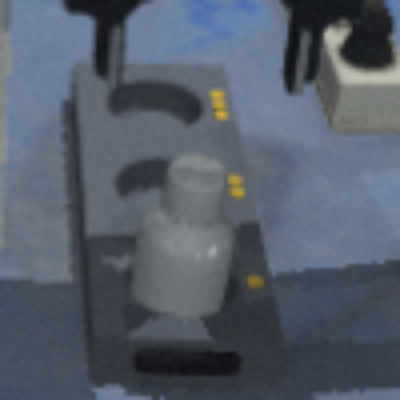

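The white bottle is seated: cap at crop (196,166), where (195,162) was expected. Next is the clear one.

```bash
python3 -m pendant '[[[0.1,-0.1,0],[0,0,0],1],[[0.2,-0.2,0],[0,0,0],1],[[0.3,-0.3,0],[0,0,0],1],[[0.4,-0.4,0],[0,0,0],1],[[0.5,-0.5,0],[0,0,0],1],[[0.6,-0.6,0],[0,0,0],1],[[0.7,-0.7,0],[0,0,0],1],[[0.8,-0.8,0],[0,0,0],1],[[0.9,-0.9,0],[0,0,0],1],[[1,-1,0],[0,0,0],1]]'
python3 -m pendant '[[[0.1,-0.08,0],[0,0,0],1],[[0.2,-0.16,0],[0,0,0],1],[[0.3,-0.24,0],[0,0,0],1],[[0.4,-0.32,0],[0,0,0],1],[[0.48,-0.38,0],[0,0,0],1],[[0.51,-0.4,0],[0,0,0],1],[[0.51,-0.4,-0.05],[0,0,0],1],[[0.51,-0.4,-0.15],[0,0,0],1],[[0.51,-0.4,-0.25],[0,0,0],1],[[0.51,-0.4,-0.35],[0,0,0],1]]'
python3 -m pendant '[[[0,0,-0.1],[0,0,0],1],[[0,0,-0.2],[0,0,0],1],[[0,0,-0.3],[0,0,0],1],[[0,0,-0.4],[0,0,0],1],[[0,0,-0.5],[0,0,0],1],[[0,0,-0.6],[0,0,0],1],[[0,0,-0.7],[0,0,0],1],[[0,0,-0.75],[0,0,0],1],[[0,0,-0.8],[0,0,0],1],[[0,0,-0.82],[0,0,0],1]]'
python3 -m pendant '[[[0,0,0],[0,0,0],0.7],[[0,0,0],[0,0,0],0.5],[[0,0,0],[0,0,0],0.3],[[0,0,0],[0,0,0],0.15],[[0,0,0],[0,0,0],0],[[0,0,0],[0,0,0],-0.3],[[0,0,0],[0,0,0],-0.6],[[0,0,0],[0,0,0],-1],[[0,0,0],[0,0,0],-1],[[0,0,0],[0,0,0],-1]]' 40
```

```text
time_s: 20.3
ee_pos: [0.5989, 0.0908, 0.1413]
tool_rot: [0.667, 0.745, 0.0, 0.0]
wrist_force: [-1.0, 0.1, 0.1]
grip_width: 0.998
grip_force: 0.0
time_s: 21.55
ee_pos: [0.6489, 0.0516, 0.1052]
tool_rot: [0.667, 0.745, -0.0, -0.0]
wrist_force: [0.6, -1.1, -0.1]
grip_width: 1.0
grip_force: 0.0
time_s: 22.8
ee_pos: [0.6492, 0.0515, 0.0241]
tool_rot: [0.667, 0.745, -0.0, -0.0]
wrist_force: [0.2, -0.2, 0.1]
grip_width: 1.004
grip_force: 0.0
time_s: 24.05
ee_pos: [0.6496, 0.0515, 0.0249]
tool_rot: [0.667, 0.745, 0.0, 0.0]
wrist_force: [2.5, 0.2, 6.0]
grip_width: 0.516
grip_force: 41.3
```

```bash
python3 -m pendant '[[[0,0,0.04],[0,0,0],-1],[[0,0,0.1],[0,0,0],-1],[[0,0,0.2],[0,0,0],-1],[[0,0,0.3],[0,0,0],-1],[[0,0,0.4],[0,0,0],-1],[[0,0,0.5],[0,0,0],-1],[[0,0,0.6],[0,0,0],-1],[[-0.1,0.04,0.65],[0,0,0],-1],[[-0.2,0.08,0.65],[0,0,0],-1],[[-0.3,0.12,0.65],[0,0,0],-1]]'
python3 -m pendant '[[[-0.1,0.04,0],[0,0,0],-1],[[-0.22,0.08,0],[0,0,0],-1],[[-0.34,0.12,0],[0,0,0],-1],[[-0.46,0.16,0],[0,0,0],-1],[[-0.58,0.2,0],[0,0,0],-1],[[-0.7,0.24,0],[0,0,0],-1],[[-0.8,0.28,0],[0,0,0],-1],[[-0.9,0.32,0],[0,0,0],-1],[[-0.98,0.36,0],[0,0,0],-1],[[-1,0.39,0],[0,0,0],-1]]'
python3 -m pendant '[[[-0.05,0,-0.02],[0,0,0],-1],[[-0.1,0,-0.06],[0,0,0],-1],[[-0.12,0,-0.1],[0,0,0],-1],[[-0.12,0,-0.14],[0,0,0],-1],[[-0.12,0,-0.18],[0,0,0],-1],[[-0.12,0,-0.22],[0,0,0],-1],[[-0.12,0,-0.25],[0,0,0],-1],[[-0.12,0,-0.25],[0,0,0],-1],[[-0.12,0,-0.25],[0,0,0],-1],[[-0.12,0,-0.25],[0,0,0],-1]]'
python3 - <<'E'
from h import *
b=arm.snapshot("side")
cv2.imwrite("pics/p4.png",cv2.resize(b[160:280,270:370],(500,600)))
p=[.5081,.1028]
print(((proj("side",[[*p,.04],[*p,.129],[*p,.03]])+.5-[270,160])*5-.5).round(0), arm.read_state()["ee_pos"])
E
```

```text
time_s: 25.3
ee_pos: [0.618, 0.0639, 0.0888]
tool_rot: [0.667, 0.745, -0.0, -0.0]
wrist_force: [0.2, 0.4, -0.7]
grip_width: 0.514
grip_force: 41.0
time_s: 26.55
ee_pos: [0.5188, 0.1028, 0.0894]
tool_rot: [0.667, 0.745, 0.0, 0.0]
wrist_force: [-0.3, -0.0, -1.2]
grip_width: 0.519
grip_force: 41.1
time_s: 27.8
ee_pos: [0.5073, 0.1025, 0.0645]
tool_rot: [0.667, 0.745, 0.0, 0.0]
wrist_force: [0.6, 0.1, -1.9]
grip_width: 0.521
grip_force: 41.1
[[210. 364.]
 [226. 201.]
 [208. 382.]] [0.50731077 0.102463   0.06448792]
```

View pics/p4.png

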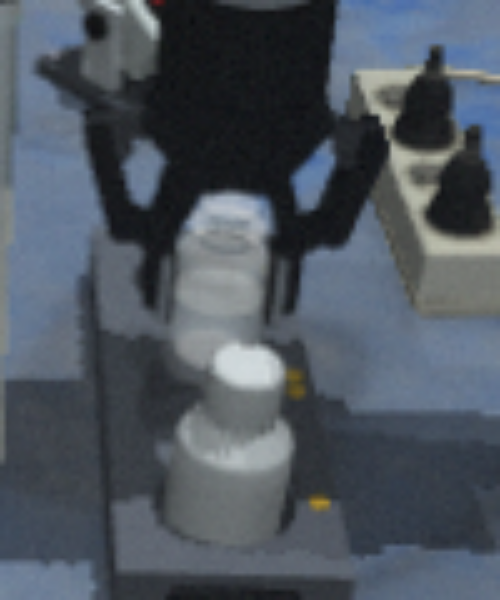

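The clear bottle hangs plumb over the two-dot pocket: body columns 172–268 against an expected axis at ~217. I'll lower it and watch the force.

```bash
python3 -m pendant '[[[0,0,-0.03],[0,0,0],-1],[[0.01,0,-0.06],[0,0,0],-1],[[0.01,0,-0.09],[0,0,0],-1],[[0.01,0,-0.12],[0,0,0],-1],[[0.01,0,-0.14],[0,0,0],-1],[[0.01,0,-0.16],[0,0,0],-1],[[0.01,0,-0.18],[0,0,0],-1],[[0.01,0,-0.2],[0,0,0],-1],[[0.01,0,-0.2],[0,0,0],-1],[[0.01,0,-0.2],[0,0,0],-1]]'
```

```text
time_s: 29.1
ee_pos: [0.5083, 0.1025, 0.0444]
tool_rot: [0.667, 0.745, 0.0, 0.0]
wrist_force: [0.7, 0.1, -2.1]
grip_width: 0.514
grip_force: 41.1
```

```bash
python3 -m pendant '[[[0,0,-0.02],[0,0,0],-1],[[0,0,-0.04],[0,0,0],-1],[[0,0,-0.06],[0,0,0],-1],[[0,0,-0.08],[0,0,0],-1],[[0,0,-0.09],[0,0,0],-1],[[0,0,-0.1],[0,0,0],-1],[[0,0,-0.105],[0,0,0],-1],[[0,0,-0.11],[0,0,0],-1],[[0,0,-0.11],[0,0,0],-1],[[0,0,-0.11],[0,0,0],-1]]'
```

```text
time_s: 30.35
ee_pos: [0.5082, 0.1025, 0.0334]
tool_rot: [0.667, 0.745, 0.0, 0.0]
wrist_force: [-0.2, -0.2, -1.1]
grip_width: 0.523
grip_force: 41.1
```

```bash
python3 -m pendant '[[[0,0,-0.003],[0,0,0],-1],[[0,0,-0.006],[0,0,0],-1],[[0,0,-0.01],[0,0,0],-1],[[0,0,-0.01],[0,0,0],0],[[0,0,-0.01],[0,0,0],0.1],[[0,0,-0.01],[0,0,0],0.2],[[0,0,-0.01],[0,0,0],0.3],[[0,0,-0.01],[0,0,0],0.5],[[0,0,-0.01],[0,0,0],0.5],[[0,0,-0.01],[0,0,0],0.5]]'
python3 -m pendant '[[[0,0,0.08],[0,0,0],0.5],[[0,0,0.18],[0,0,0],0.5],[[0,0,0.28],[0,0,0],0.5],[[0,0,0.38],[0,0,0],0.5],[[0,0,0.48],[0,0,0],0.5],[[0,0,0.58],[0,0,0],0.5],[[0,0,0.68],[0,0,0],0.5],[[0,0,0.78],[0,0,0],0.6],[[0,0,0.9],[0,0,0],0.8],[[0,0,1],[0,0,0],1]]'
python3 - <<'E'
from h import *
b=arm.snapshot("side")
cv2.imwrite("pics/p5.png",cv2.resize(b[160:280,270:370],(500,600)))
p=[.5081,.1028]
print(((proj("side",[[*p,.008],[*p,.097],[*p,.03]])+.5-[270,160])*5-.5).round(0), arm.read_state()["ee_pos"])
E
```

```text
time_s: 31.6
ee_pos: [0.5082, 0.1024, 0.0323]
tool_rot: [0.667, 0.745, 0.0, 0.0]
wrist_force: [0.7, 0.9, -0.7]
grip_width: 0.749
grip_force: 0.0
time_s: 32.85
ee_pos: [0.5083, 0.1025, 0.1332]
tool_rot: [0.667, 0.745, 0.0, 0.0]
wrist_force: [0.2, 0.4, -0.2]
grip_width: 0.998
grip_force: 0.0
[[204. 419.]
 [220. 261.]
 [208. 382.]] [0.50894972 0.10256324 0.13469384]
```

View pics/p5.png

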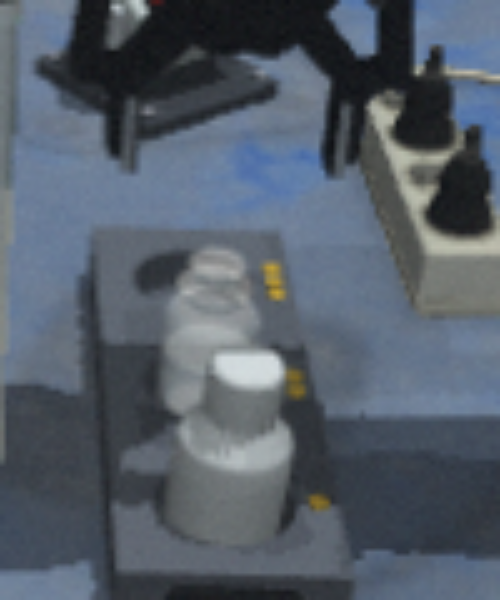

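The clear bottle is seated: stopper top at (219,261), where (220,261) was expected. Now the amber one.

```bash
python3 -m pendant '[[[0.1,-0.1,0],[0,0,0],1],[[0.2,-0.2,0],[0,0,0],1],[[0.3,-0.3,0],[0,0,0],1],[[0.4,-0.4,0],[0,0,0],1],[[0.5,-0.5,0],[0,0,0],1],[[0.6,-0.6,0],[0,0,0],1],[[0.7,-0.7,0],[0,0,0],1],[[0.8,-0.8,0],[0,0,0],1],[[0.9,-0.9,0],[0,0,0],1],[[1,-1,0],[0,0,0],1]]'
python3 -m pendant '[[[0.1,-0.08,0],[0,0,0],1],[[0.2,-0.16,0],[0,0,0],1],[[0.3,-0.24,0],[0,0,0],1],[[0.4,-0.32,0],[0,0,0],1],[[0.5,-0.4,0],[0,0,0],1],[[0.6,-0.48,0],[0,0,0],1],[[0.66,-0.53,0],[0,0,0],1],[[0.7,-0.56,-0.05],[0,0,0],1],[[0.7,-0.56,-0.12],[0,0,0],1],[[0.7,-0.56,-0.2],[0,0,0],1]]'
python3 -m pendant '[[[0,0,-0.1],[0,0,0],1],[[0,0,-0.2],[0,0,0],1],[[0,0,-0.3],[0,0,0],1],[[0,0,-0.4],[0,0,0],1],[[0,0,-0.5],[0,0,0],1],[[0,0,-0.6],[0,0,0],1],[[0,0,-0.7],[0,0,0],1],[[0,0,-0.78],[0,0,0],1],[[0,0,-0.82],[0,0,0],1],[[0,0,-0.83],[0,0,0],1]]'
python3 -m pendant '[[[0,0,0],[0,0,0],0.7],[[0,0,0],[0,0,0],0.5],[[0,0,0],[0,0,0],0.3],[[0,0,0],[0,0,0],0.15],[[0,0,0],[0,0,0],0],[[0,0,0],[0,0,0],-0.3],[[0,0,0],[0,0,0],-0.6],[[0,0,0],[0,0,0],-1],[[0,0,0],[0,0,0],-1],[[0,0,0],[0,0,0],-1]]' 60
python3 -m pendant '[[[0,0,0.05],[0,0,0],-1],[[0,0,0.1],[0,0,0],-1],[[0,0,0.2],[0,0,0],-1],[[0,0,0.3],[0,0,0],-1],[[0,0,0.4],[0,0,0],-1],[[0,0,0.5],[0,0,0],-1],[[0,0,0.6],[0,0,0],-1],[[-0.1,0,0.7],[0,0,0],-1],[[-0.2,0,0.8],[0,0,0],-1],[[-0.3,0,0.9],[0,0,0],-1]]'
python3 - <<'E'
from h import *
print(back("top",(342,137),.21),back("top",(360,230),.1),arm.read_state()["joint_pos"])
E
```

```text
time_s: 34.15
ee_pos: [0.6089, 0.0018, 0.1323]
tool_rot: [0.667, 0.745, 0.0, 0.0]
wrist_force: [0.1, 0.4, 0.8]
grip_width: 1.001
grip_force: 0.0
time_s: 35.4
ee_pos: [0.6779, -0.0533, 0.1115]
tool_rot: [0.667, 0.745, -0.0, -0.0]
wrist_force: [0.2, -0.5, -0.7]
grip_width: 1.0
grip_force: 0.0
time_s: 36.65
ee_pos: [0.6782, -0.0536, 0.0292]
tool_rot: [0.667, 0.745, -0.0, 0.0]
wrist_force: [0.7, -0.0, 1.0]
grip_width: 0.995
grip_force: 0.0
time_s: 37.9
ee_pos: [0.6787, -0.0536, 0.0303]
tool_rot: [0.667, 0.745, 0.001, 0.001]
wrist_force: [0.1, 0.5, 5.7]
grip_width: 0.58
grip_force: 62.2
time_s: 39.15
ee_pos: [0.6473, -0.0536, 0.12]
tool_rot: [0.667, 0.745, -0.0, 0.0]
wrist_force: [0.0, -0.2, -0.3]
grip_width: 0.573
grip_force: 62.3
[ 0.7383353  -0.18511804  0.21      ] [ 0.54484163 -0.24704854  0.1       ] [-1.39408348e-01  4.58022408e-01  1.14571782e+00 -1.22396943e-05
  1.53784093e+00 -2.50683176e-01]
```

```bash
python3 -m pendant '[[[-0.1,-0.03,0.1],[0,0,0],-1],[[-0.2,-0.06,0.2],[0,0,0],-1],[[-0.3,-0.09,0.3],[0,0,0],-1],[[-0.4,-0.12,0.4],[0,0,0],-1],[[-0.5,-0.15,0.5],[0,0,0],-1],[[-0.6,-0.18,0.6],[0,0,0],-1],[[-0.7,-0.21,0.7],[0,0,0],-1],[[-0.8,-0.24,0.8],[0,0,0],-1],[[-0.9,-0.27,0.9],[0,0,0],-1],[[-1,-0.3,0.9],[0,0,0],-1]]'
python3 -m pendant '[[[-0.06,-0.1,0],[-0.07,-0.07,0],-1],[[-0.12,-0.2,0],[-0.15,-0.14,0],-1],[[-0.18,-0.3,0],[-0.22,-0.2,0],-1],[[-0.24,-0.4,0],[-0.29,-0.27,0],-1],[[-0.3,-0.5,0],[-0.37,-0.34,0],-1],[[-0.36,-0.6,0],[-0.44,-0.41,0],-1],[[-0.42,-0.7,0],[-0.51,-0.48,0],-1],[[-0.48,-0.8,0],[-0.59,-0.55,0],-1],[[-0.54,-0.9,0],[-0.66,-0.61,0],-1],[[-0.57,-1,0],[-0.73,-0.68,0],-1]]'
python3 - <<'E'
from h import *
s=arm.read_state();M=R.from_quat(s["tool_rot"]).as_matrix()
print(s["ee_pos"],M.round(3),s["joint_pos"].round(2),s["joint_vel"].round(2))
E
```

```text
time_s: 40.4
ee_pos: [0.5479, -0.0838, 0.2105]
tool_rot: [0.667, 0.745, 0.001, 0.001]
wrist_force: [-0.2, 0.7, -1.1]
grip_width: 0.582
grip_force: 62.3
time_s: 41.65
ee_pos: [0.4904, -0.1838, 0.2087]
tool_rot: [0.644, 0.72, -0.024, 0.258]
wrist_force: [0.4, 0.1, -2.0]
grip_width: 0.579
grip_force: 62.3
[ 0.49037235 -0.18379134  0.20874195] [[-0.038  0.94   0.34 ]
 [ 0.915  0.169 -0.366]
 [-0.401  0.298 -0.866]] [-0.29 -0.28  1.83 -0.28  1.15 -0.35] [-0.09 -0.25  0.32 -0.2  -0.44  0.02]
```

```bash
python3 -m pendant '[[[0,-0.05,0],[0,0,0],-1],[[0,-0.1,0],[0,0,0],-1],[[0,-0.16,-0.02],[0,0,0],-1],[[0.03,-0.2,-0.1],[0,0,0],-1],[[0.06,-0.23,-0.18],[0,0,0],-1],[[0.1,-0.27,-0.26],[0,0,0],-1],[[0.13,-0.3,-0.34],[0,0,0],-1],[[0.17,-0.34,-0.42],[0,0,0],-1],[[0.2,-0.38,-0.5],[0,0,0],-1],[[0.21,-0.39,-0.54],[0,0,0],-1]]'
python3 - <<'E'
from h import *
b=arm.snapshot("side");t=arm.snapshot("top")
s=arm.read_state();M=R.from_quat(s["tool_rot"]).as_matrix();z=M[:,2]
base=s["ee_pos"]+.0303*z; print("base",base,s["joint_pos"].round(2))
w=np.array([.5417,-.2553,.076]);n=np.array([-.341,.366,.866])
d=base-w; print("out",d@n,"off",d-(d@n)*n)
B=lambda p:((proj("side",p)+.5-[255,115])*[5,5]-.5)
im=cv2.resize(b[115:205,255:345],(450,450),interpolation=2)
c=im.copy()
for p in (w,w+.04*n,w+.08*n,base,base-.097*z): cv2.circle(c,tuple(int(v) for v in B(p)[0]),3,(0,255,0),-1)
tp=cv2.resize(t[180:270,310:400],(300,300))
cv2.imwrite("pics/p6.png",np.hstack([c,np.vstack([tp,np.zeros((150,300,3),np.uint8)])]))
cv2.imwrite("pics/p6raw.png",b)
E
```

```text
time_s: 42.9
ee_pos: [0.5122, -0.2227, 0.1545]
tool_rot: [0.644, 0.72, -0.024, 0.257]
wrist_force: [-0.2, -0.3, -1.6]
grip_width: 0.579
grip_force: 62.3
base [ 0.52230357 -0.2336343   0.12838189] [-0.37 -0.14  1.82 -0.26  1.   -0.39]
out 0.059906547177316014 off [ 0.0010317  -0.0002601   0.00050282]
```

View pics/p6.png

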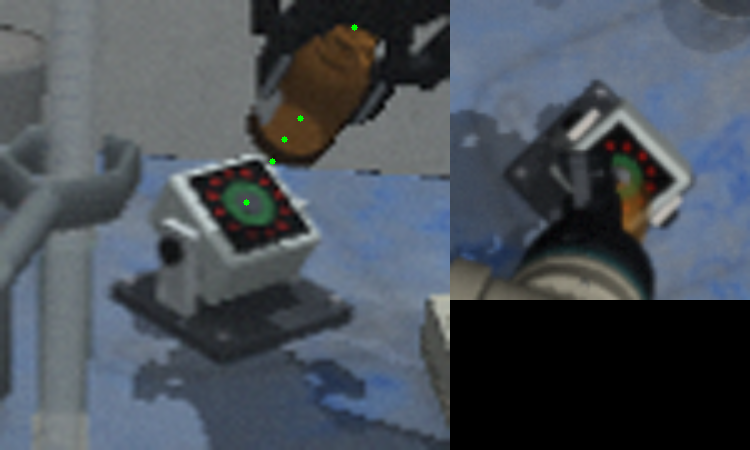

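The window centre is at (248,200), against (246,203) projected. The amber base at ~(285,142) lies on the window axis, 60 mm out. I'll move 20 mm in along the axis.

```bash
python3 -m pendant '[[[0.01,-0.01,-0.03],[0,0,0],-1],[[0.02,-0.03,-0.06],[0,0,0],-1],[[0.04,-0.04,-0.1],[0,0,0],-1],[[0.05,-0.06,-0.14],[0,0,0],-1],[[0.06,-0.07,-0.17],[0,0,0],-1],[[0.06,-0.07,-0.17],[0,0,0],-1],[[0.06,-0.07,-0.17],[0,0,0],-1],[[0.06,-0.07,-0.17],[0,0,0],-1],[[0.06,-0.07,-0.17],[0,0,0],-1],[[0.06,-0.07,-0.17],[0,0,0],-1]]'
python3 - <<'E'
from h import *
s=arm.read_state();M=R.from_quat(s["tool_rot"]).as_matrix();z=M[:,2]
base=s["ee_pos"]+.0303*z
w=np.array([.5417,-.2553,.076]);n=np.array([-.341,.366,.866])
d=base-w; print("out",d@n,"off",d-(d@n)*n,z@n,s["grip_force"])
print(arm.hand_in())
E
```

```text
time_s: 44.25
ee_pos: [0.5182, -0.2295, 0.1384]
tool_rot: [0.644, 0.72, -0.023, 0.257]
wrist_force: [-0.4, -0.6, -1.7]
grip_width: 0.575
grip_force: 62.3
out 0.04117616618661978 off [ 0.00087173 -0.0003677   0.00048948] -1.000095685601161 62.297859469545074
the job is handed in; nothing more can be done
None
```

The job is handed in at about 44 s of the 67 s allowed: the white and clear bottles are released in pockets one and two, and the arm still holds the amber bottle square to the reader window, about 41 mm off the glass and about 1 mm off centre by my own estimate (no verdict came back).

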